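Set the oven vent and wind the bake timer

TASK

The next batch of tarts is going in. First push the oven vent's lever round until it lines up with the index finger clamped on its scale, then wind the bake timer's key clockwise, in several partial turns, until it is fully wound. Leave the lever lined up, and do not disturb the tart, the empty tin or the sugar shaker standing between them.

Things in the scene. Friction and masses are not known exactly. Their poses are not given: they have to be found in the camera images.
- vent: Fixed metal oven vent box, 90 mm high, louvres in its front, a short round duct (80 mm) out of its back, an arc of engraved lines on its flat top. Origin on the work surface straight below the lever's pivot; x points to the back (the duct), z up. The box reaches from x = -140 to +60 mm and y = -110 to +110 mm; the duct to x = +120 mm.
- vent_lever (a joint): Angle of the vent's lever about its upright pivot, rad, counter-clockwise seen from above, limits -1 to 1. At 0 the lever points straight to the vent's front (its -x). It is stiff and stays where it is left (about 2 N at the knob).
- lever_knob (a point): Centre of the top of the black upright knob at the lever's end: 22 mm across, 46 mm high, 90 mm from the pivot; its top is 158 mm, its foot 112 mm above the work surface. The steel lever bar below it, 16 mm wide, lies 104 to 112 mm above the work surface. x axis along the lever from the knob to the pivot.
- index: Index finger: a dark steel T-shaped tab 10 mm high, fixed on the vent's top, 110 to 135 mm from the pivot, its head 30 mm wide, its narrow end (6 mm) pointing at the pivot: the ordered setting. Origin on the pivot axis at the vent's top (90 mm above the work surface); x axis from the tab to the pivot, z up. The lever lines up with it when their x axes are parallel.
- index_tip (a point): Top of the index finger's narrow inner end, 110 mm from the pivot, 100 mm above the work surface.
- timer: Wind-up bake timer: a white drum fixed to the work surface, 92 mm across (foot 104 mm) and 60 mm high. Origin on the work surface at its centre, z up. On its top rim are a small round stud, at its x axis (the rest position), and a rectangular stop block, 195 degrees clockwise from the stud (fully wound).
- timer_key (a joint): How far the timer's key has been wound, rad, clockwise seen from above: 0 at rest, 3.4 fully wound, at a firm stop. It stays where it is let go; it takes about 0.1 N m. It starts between 0 and 0.6.
- key_grip (a point): Centre of the key's upright black wing, 94 mm above the work surface: 46 mm long, 10 mm thick, 30 mm high (77 to 107 mm up), over a steel disc 56 mm across whose top is 68 mm up. Pinch the wing across its thickness. x axis along the wing; a thin black pointer on the disc under the +x end points at the stop block when fully wound.
- tart: Custard tart in a foil cup, 68 mm across, 27 mm high, loose; origin at the centre of its underside. Leave alone.
- tin: Empty foil tart tin, 68 mm across, 24 mm high, loose; origin at the centre of its underside. Leave alone.
- shaker: Steel sugar shaker, 60 mm across, 120 mm high, loose; origin at the centre of its underside. Leave alone.
Mind the look-alikes: they are no part of the job. What is meant by the timer is not yellow, and is the smaller of those in its own colour.

How it is judged:
On the way, in this order (a step that is already met when the one before it is completed fails the run):
1. the vent lever rests in line with the index finger, before the timer is fully wound (angle between the x axis of lever_knob and the x axis of index, either way round below 0.07 rad and velocity of joint vent_lever between -0.05 and 0.05 rad/s), for 0.3 s.
2. the timer key is fully wound (value of joint timer_key above 3.15 rad), for 0.2 s.
At the end, for the whole second after the job is handed in: The vent lever is in line with the index finger within 0.07 rad (4 degrees), and the timer key stands wound to 3.15 rad or more (its stop is at 3.4) (angle between the x axis of lever_knob and the x axis of index, either way round below 0.07 rad and value of joint timer_key above 3.15 rad); the robot touches nothing.
It fails at once if the tart is pushed more than 30 mm or tipped (distance of tart from where it was at the start of the episode above 0.03 m or angle between tart's own z axis and vertical above 0.5 rad).
It fails at once if the empty tin is pushed more than 30 mm or tipped (distance of tin from where it was at the start of the episode above 0.03 m or angle between tin's own z axis and vertical above 0.5 rad).
It fails at once if the shaker is pushed more than 30 mm or tipped (distance of shaker from where it was at the start of the episode above 0.03 m or angle between shaker's own z axis and vertical above 0.5 rad).
It also fails if it takes over 72 s, if anything falls off the work surface, if the arm or the gripper's body presses on something with over 40 N, if the wrist force passes 120 N, or if a joint passes its speed limit or range.

ROBOT

A 6-joint arm with a two-finger parallel gripper is mounted at the origin on the work surface. World frame = base frame: x ahead of the robot, y to its left, z up, the work surface at z = 0. Lengths are in m, angles in rad, forces in N, time in s.
With the tool pointing down it reaches from about 0.35 to 0.975 m from the base axis. Payload 4.9 kg.
Tool frame: the origin (TCP) lies midway between the tips of the shut fingers; the grasp point (between the pads) lies 19 mm behind it; z points along the fingers, y is the line along which they close (so a half turn about z gives the same grasp; the last joint's range is limited). The gripper opens to 85 mm and grips with 20 to 120 N. Pads are 22 mm wide; open, the fingers measure 114 mm over their backs; the gripper's body (76 mm by 85 mm) begins 54 mm behind the grasp point. The pads swing forward as they close: fully open they stand 13 mm farther back than shut.
Start: joints at [1.035, 0.053, 1.613, -0, 1.476, -0.119], TCP at [0.253, 0.571, 0.231] pointing down, gripper open.
Joint ranges: [-3.01, 3.01], [-1.01, 2.22], [0.06, 2.58], [-1.02, 4.17], [0.09, 2.62], [-3.14, 3.14]. Speed limits (rad/s): [2.57, 2.57, 3.14, 3.14, 3.14, 3.14].

INTERFACE

Orientations are given as a rotation vector (axis times angle).
In Python, from station import ctrl gives the robot as it stands.
- The arm moves only by the shell command python3 -m handwheel 'ROWS' [FORCE]. ROWS is JSON, a list of rows, each an object with "gripper": the gripper command: -1 is fully open, 1 is shut, values between are in proportion; "offset": the shift along the tool's x, y, z in mm, a list of three; "rotation": the turn, a rotation vector about the tool's x, y, z in rad, a list of three. A call has exactly 8 rows; each row is the pose to reach, as a shift and turn from the pose commanded when the call began, along the tool's axes at that moment; what a row does not reach only later rows make up. A row lasts 1/8 s, in which the tool goes at most 62.5 mm and 10.7 degrees, less where a joint would pass 70% of its speed; a pose out of reach is approached as far as the arm can. A call with a gripper value outside its range is refused whole. The fingers move at their own pace and stop on an object; FORCE is the grip in N (left out, the last holds). Time passes only in rows, so rows that repeat a pose let the fingers close, or fill a call up. It gives the time, the measured TCP pose, the force, the opening and the grip force at its end, in the units of the state.
- ctrl.get_obs(): the state, without advancing time (a new reading comes with each control period).
- ctrl.get_image(name): name is "scene" or "top"; returns a dict with "image" (384x512x3 uint8, red, green, blue), "fovy" (degrees; the focal length in pixels is half the picture's height over the tangent of half this angle, whatever the lens; pixels are square), "cx", "cy" (the principal point, pixels), "xyz" and "attitude" of the camera in the world. Camera axes: x right, y up, looking along -z (the intrinsics and any distortion apply to the point x, -y, -z); pixel columns grow to the right and rows downward; lengths in m; the calibration is good to about 2 mm. A picture is of the moment at which its call begins. There is no depth.
- ctrl.finish_job(): hands the job in; it is judged then, once.
The state is a dict: "t": time; "q": joint angles; "dq": joint speeds; "effort": joint torques, N m; "tool_pos": TCP position; "tool_rot": TCP orientation; "contact_force": force on the tool from outside, world axes, zero at the start; "wrist_torque": the same for the moment, N m; "opening": finger opening in m; "grip_force": force on a finger pad.
Only numpy, scipy, OpenCV 4.12 (cv2) and the standard library are available. Lean on these libraries where they do the work, as an engineer would, in place of code of your own. Each camera call takes 0.05 s, during which the arm holds its last target. There are 200 camera calls.

## Working session

There is one attempt and no reset: what is moved stays moved. The work goes in short steps, Python scripts to look and compute and a shell command to move; the robot and the scene stay as the last step left them, time stands still between calls to the robot, and variables do not carry over. Pictures are saved under pics/ and viewed, at most 10 in all, crops included, and the job is handed in when it is done.

```bash
mkdir -p pics; ls
python3 - <<'E'
from station import ctrl
import cv2
for n in("scene","top"):
    d=ctrl.get_image(n); cv2.imwrite(f"pics/{n}0.png",d["image"][:,:,::-1])
    print({k:v for k,v in d.items() if k!="image"})
print(ctrl.get_obs())
E
```

```text
pics
{'fovy': 53.4680494716048, 'cx': 256.65262797821316, 'cy': 189.55845514246352, 'xyz': array([ 1.07882479, -0.29148076,  0.82387056]), 'attitude': array([0.64581435, 0.35610274, 1.00636921])}
{'fovy': 52.0667214528247, 'cx': 258.8815723923785, 'cy': 191.9120405136358, 'xyz': array([0.38487273, 0.02948668, 1.26248509]), 'attitude': array([ 0.09483451, -0.13914015, -1.54841132])}
{'t': 0.1, 'q': array([ 1.03499455e+00,  5.33064320e-02,  1.61416159e+00,  2.80061642e-05,
        1.47599589e+00, -1.18995022e-01]), 'dq': array([-0.00045642, -0.00046921, -0.00398567,  0.00028855,  0.00049801,
        0.00032661]), 'effort': array([ 2.04661424e-04, -3.94901741e+01, -3.71364784e+01, -6.33062132e-05,
        3.96066927e-03, -1.92421584e-05]), 'tool_pos': array([0.25272649, 0.57100804, 0.23017336]), 'tool_rot': array([-6.49863414e-01, -3.07299981e+00,  2.76859667e-03]), 'contact_force': array([0.15047319, 0.26114471, 0.02132178]), 'wrist_torque': array([-0.02551407,  0.0243736 , -0.00517163]), 'grip_force': 0.0, 'opening': 0.08557038262513753}
```

View pics/scene0.png

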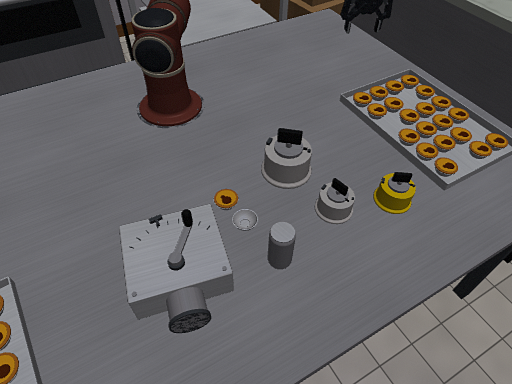

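View pics/top0.png

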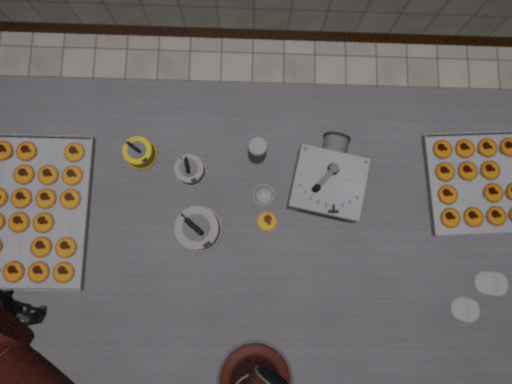

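The pictures show three timers in the top view: yellow (138,152), small white (189,169) and large white (198,229). The small white one fits, being not yellow and the smaller of the two white. The vent is at about (330,180), with its knob at (317,188) and the index finger at (334,209). I'll confirm with one enlarged crop.

```bash
cat > h.py <<'E'
import numpy as np, cv2
from station import ctrl
from scipy.spatial.transform import Rotation as R
def cam(n):
    d=ctrl.get_image(n); d["f"]=d["image"].shape[0]/2/np.tan(np.radians(d["fovy"])/2)
    d["R"]=R.from_rotvec(d["attitude"]).as_matrix(); return d
def ray(d,u,v):
    return d["R"]@np.array([(u-d["cx"])/d["f"],-(v-d["cy"])/d["f"],-1])
def plane(d,u,v,z):
    r=ray(d,u,v); return d["xyz"]+r*(z-d["xyz"][2])/r[2]
def proj(d,p):
    c=d["R"].T@(np.array(p)-d["xyz"]); return d["cx"]+d["f"]*c[0]/-c[2], d["cy"]+d["f"]*c[1]/c[2]
E
python3 - <<'E'
from h import *
d=cam("top");s=cam("scene")
c=lambda im,u,v,w,h,k:cv2.resize(im[v:v+h,u:u+w],(w*k,h*k),interpolation=cv2.INTER_CUBIC)
a=np.hstack([c(d["image"],160,140,60,60,6),c(d["image"],282,128,70,60,6)[:, :0],c(d["image"],285,145,70,60,6)]) 
b=np.hstack([c(s["image"],308,170,60,60,4),c(s["image"],120,200,135,60,4)])
b=b[:, :a.shape[1]] if b.shape[1]>a.shape[1] else np.pad(b,((0,0),(0,a.shape[1]-b.shape[1]),(0,0)))
o=np.vstack([a,b]); print(o.shape); cv2.imwrite("pics/crop1.png",o[:,:,::-1])
for z,u,v in((0.06,189,169),(0.158,317,188),(.112,333,169),(.1,334,207)): print(plane(d,u,v,z))
print("base",proj(d,(0,0,0)))
E
```

```text
(600, 780, 3)
[0.63350141 0.21522788 0.06      ]
[ 0.56628429 -0.16644178  0.158     ]
[ 0.63271449 -0.22319263  0.112     ]
[ 0.51933132 -0.22753166  0.1       ]
base (np.float64(254.128295720481), np.float64(379.5304675447103))
```

View pics/crop1.png

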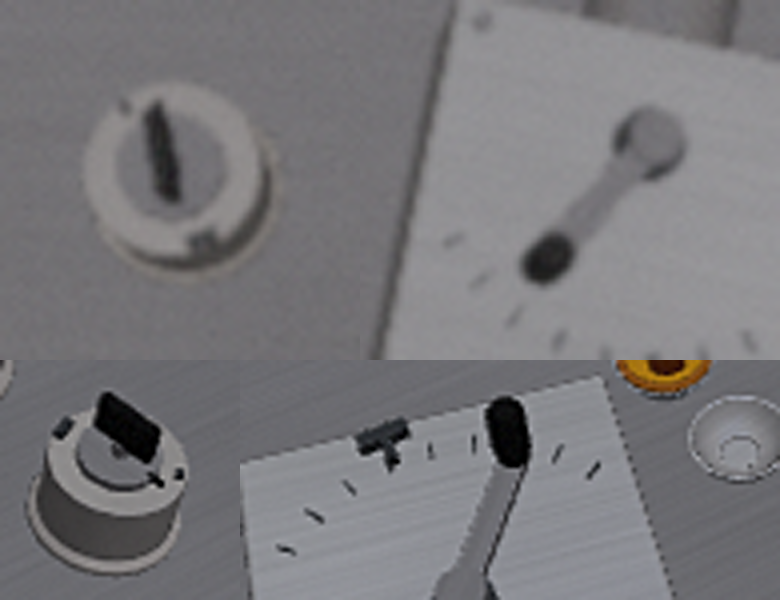

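Crop 1 confirms the small white timer: stud at about (181,158), stop block at (194,180), wing from (186,157) to (189,173) in the top view. The pointer is near the stud. Next I'll fit the poses and overlay them to check.

```bash
cat > fit.py <<'E'
from h import *
from scipy.optimize import least_squares
d=cam("top");s=cam("scene")
def rot(a): return np.array([[np.cos(a),-np.sin(a),0],[np.sin(a),np.cos(a),0],[0,0,1]])
def vent(p): # x,y,yaw,lever,idx
    o=np.array([p[0],p[1],0]);A=rot(p[2])
    P=lambda x,y,z:o+A@np.array([x,y,z])
    L=lambda a,r,z:o+rot(p[2]+a)@np.array([-r,0,z])
    return dict(fl=P(-.14,.11,.09),fr=P(-.14,-.11,.09),bl=P(.06,.11,.09),br=P(.06,-.11,.09),
      kt=L(p[3],.09,.158),kf=L(p[3],.09,.112),it=L(p[4],.11,.1),io=L(p[4],.135,.1),pv=P(0,0,.112))
obs=[(d,"bl",304,145),(d,"br",370,158),(d,"it",333.5,207),(d,"kt",317.5,187),
     (s,"fr",120,225.8),(s,"fl",210,204.5),(s,"it",158,226.8),(s,"kt",186.3,212.5),(s,"kf",188.5,222)]
def res(p):
    V=vent(p); return np.concatenate([np.subtract(proj(c,V[k]),(u,v)) for c,k,u,v in obs])
r=least_squares(res,[.63,-.22,-.1,-.3,.1],loss="soft_l1")
print(r.x.round(4)); print(res(r.x).reshape(-1,2).round(1))
V=vent(r.x)
# timer
def T(p):
    o=np.array([p[0],p[1],0])
    C=lambda a,rr,z:o+rot(a)@np.array([rr,0,z])
    return dict(c=C(0,0,.06),stud=C(p[2],.04,.06),stop=C(p[2]-np.radians(195),.04,.06),
      w1=C(p[2]-p[3],.023,.107),w2=C(p[2]-p[3],-.023,.107),ptr=C(p[2]-p[3],.027,.068))
tob=[(d,"c",188.7,169.2),(d,"stud",180.8,157.8),(d,"stop",193.8,180),(d,"w1",185.8,157.4),(d,"w2",188.6,172.5),
 (s,"w1",308+158/4,170+72/4+2.),(s,"w2",308+100/4,170+38/4)]
tob=tob[:5]+[(s,"w1",347,188.5),(s,"w2",333,179),(s,"stud",352.5,199),(s,"stop",323.5,187.5)]
def tr(p):
    V=T(p); return np.concatenate([np.subtract(proj(c,V[k]),(u,v)) for c,k,u,v in tob])
q=least_squares(tr,[.633,.215,.8,.3],loss="soft_l1"); print(q.x.round(4)); print(tr(q.x).reshape(-1,2).round(1))
W=T(q.x)
out=[]
for c in(d,s):
    row=[]
    for box in((282,130,90,95) if c is d else (112,195,130,120),(160,140,60,60) if c is d else (306,168,60,60)):
        u,v,w,h=box;k=300/h
        im=cv2.resize(c["image"][v:v+h,u:u+w],None,fx=k,fy=k,interpolation=cv2.INTER_CUBIC)
        for g in list(V.values())+list(W.values()):
            a,b=proj(c,g); cv2.circle(im,(int((a-u+.5)*k),int((b-v+.5)*k)),3,(255,0,0),1)
        row.append(im)
    out.append(np.hstack(row))
m=max(o.shape[1] for o in out)
o=np.vstack([np.pad(o,((0,0),(0,m-o.shape[1]),(0,0))) for o in out]); print(o.shape)
cv2.imwrite("pics/fit.png",o[:,:,::-1])
for n,z,u,v in(("tart",.027,266.5,221),("tin",.024,264,195),("shk",.12,258,145)): print(n,plane(d,u,v,z).round(3))
E
python3 fit.py
```

```text
[ 0.6391 -0.2259 -0.206  -0.5217  0.2057]
[[-2.7 -3. ]
 [ 0.9 -0.2]
 [-0.1 -3.2]
 [-0.6 -0.9]
 [-1.7 -0.8]
 [ 0.5 -1.8]
 [-0.5 -2.7]
 [-0.6 -0.9]
 [-0.2  1.8]]
[0.6381 0.2162 0.6829 0.4639]
[[ 0.1 -1.7]
 [ 0.3 -0.2]
 [-0.3 -0.8]
 [-0.7 -0.5]
 [-0.8 -0.9]
 [-0.3 -0.8]
 [-0.5 -1.5]
 [-1.1 -0.2]
 [-0.6  0.1]]
(600, 625, 3)
tart [ 0.479 -0.029  0.027]
tin [ 0.562 -0.021  0.024]
shk [0.699 0.004 0.12 ]
```

View pics/fit.png

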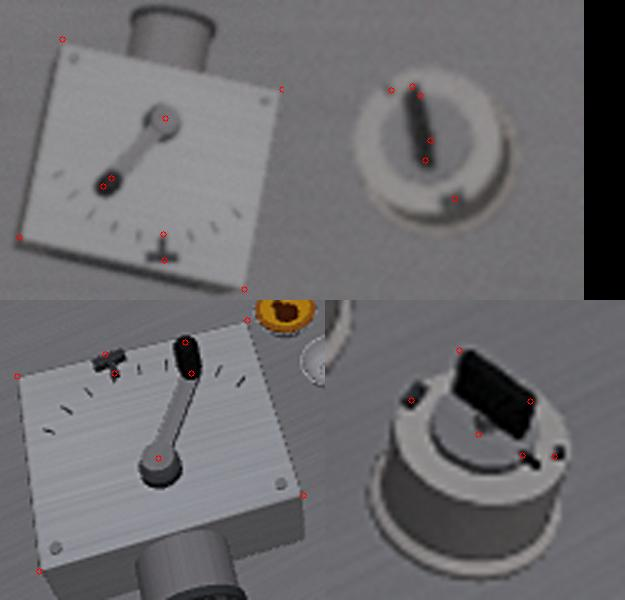

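The overlay agrees on the timer within about 1 px. The vent's corners and index tip are a little off because of coarse clicks, so I'll refit with finer ones.

```bash
python3 - <<'E'
import re
t=open("fit.py").read()
new='''A=lambda k,a,b:(d,k,282+a/3.158-.5,130+b/3.158-.5)
B=lambda k,a,b:(s,k,112+a/2.5-.5,195+(b-300)/2.5-.5)
obs=[A("bl",64,42),A("br",281,90),A("fl",19,238),A("fr",242,291),A("it",163,239),A("io",162,262),A("kt",112,179),
 B("fr",17,377),B("fl",247,323),B("bl",303,497),B("br",40,573),B("it",116,379),B("io",108,358),B("kt",184.5,343)]
'''
i=t.index("obs=[");j=t.index("def res");t=t[:i]+new+t[j:]
open("fit.py","w").write(t)
E
python3 fit.py | head -20
python3 - <<'E'
from h import *
o=ctrl.get_obs(); print(R.from_rotvec(o["tool_rot"]).as_matrix().round(3),o["opening"])
E
```

```text
[ 0.6394 -0.2262 -0.2076 -0.5128  0.1962]
[[-0.3 -1. ]
 [ 0.5 -0.2]
 [ 0.2 -0.3]
 [ 0.9 -0.7]
 [-0.  -1.5]
 [ 0.3 -0.5]
 [ 0.2 -0.1]
 [ 0.  -0.2]
 [ 0.3 -0.9]
 [ 0.2 -0.2]
 [-0.3 -0.5]
 [-0.  -2.1]
 [-0.5 -1.4]
 [ 0.1  0. ]]
[0.6381 0.2162 0.6829 0.4639]
[[ 0.1 -1.7]
 [ 0.3 -0.2]
 [-0.3 -0.8]
 [-0.7 -0.5]
[[-0.914  0.405 -0.   ]
 [ 0.405  0.914 -0.   ]
 [ 0.    -0.    -1.   ]] 0.08520566614182795
```

The vent residuals are now under about 2 px. Knob is at (0.572, -0.167) and its target is (0.549, -0.225). I'll move there at a safe height, turning tool y to world y.

```bash
python3 -m handwheel '[{"gripper":-1,"offset":[-30,-27,0],"rotation":[0,0,-0.06]},{"gripper":-1,"offset":[-70,-64,0],"rotation":[0,0,-0.12]},{"gripper":-1,"offset":[-110,-101,0],"rotation":[0,0,-0.18]},{"gripper":-1,"offset":[-150,-138,0],"rotation":[0,0,-0.24]},{"gripper":-1,"offset":[-190,-175,0],"rotation":[0,0,-0.3]},{"gripper":-1,"offset":[-230,-212,0],"rotation":[0,0,-0.36]},{"gripper":-1,"offset":[-265,-244,0],"rotation":[0,0,-0.417]},{"gripper":-1,"offset":[-295,-270,0],"rotation":[0,0,-0.417]}]' 40
```

```text
t: 1.4
tool_pos: [0.414, 0.2035, 0.2316]
tool_rot: [0.0, 3.141, 0.0]
contact_force: [-0.2, -0.2, 0.3]
opening: 0.0854
grip_force: 0.0
```

```bash
python3 -m handwheel '[{"gripper":-1,"offset":[-20,-47,0],"rotation":[0,0,0]},{"gripper":-1,"offset":[-43,-101,0],"rotation":[0,0,0]},{"gripper":-1,"offset":[-66,-155,0],"rotation":[0,0,0]},{"gripper":-1,"offset":[-89,-209,0],"rotation":[0,0,0]},{"gripper":-1,"offset":[-112,-263,0],"rotation":[0,0,0]},{"gripper":-1,"offset":[-135,-317,0],"rotation":[0,0,0]},{"gripper":-1,"offset":[-155,-364,0],"rotation":[0,0,0]},{"gripper":-1,"offset":[-158,-371,0],"rotation":[0,0,0]}]' && python3 -m handwheel '[{"gripper":-1,"offset":[0,0,20],"rotation":[0,0,0]},{"gripper":-1,"offset":[0,0,50],"rotation":[0,0,0]},{"gripper":-1,"offset":[0,0,80],"rotation":[0,0,0]},{"gripper":-1,"offset":[0,0,108],"rotation":[0,0,0]},{"gripper":0.2,"offset":[0,0,108],"rotation":[0,0,0]},{"gripper":0.4,"offset":[0,0,108],"rotation":[0,0,0]},{"gripper":1,"offset":[0,0,108],"rotation":[0,0,0]},{"gripper":1,"offset":[0,0,108],"rotation":[0,0,0]}]' 30
```

```text
t: 2.4
tool_pos: [0.572, -0.1686, 0.231]
tool_rot: [-0.005, -3.141, 0.0]
contact_force: [0.0, 1.0, -0.4]
opening: 0.0855
grip_force: 0.0
t: 3.4
tool_pos: [0.5725, -0.1661, 0.1251]
tool_rot: [-0.001, 3.139, -0.002]
contact_force: [-0.2, 0.6, 3.3]
opening: 0.0209
grip_force: 29.5
```

Gripped the knob: the opening is 21 mm against its 22 mm width. Next I'll follow the arc to the index.

```bash
python3 -m handwheel '[{"gripper":1,"offset":[3.5,-4,0],"rotation":[0,0,0]},{"gripper":1,"offset":[6.6,-8.5,0],"rotation":[0,0,0]},{"gripper":1,"offset":[10.3,-14,0],"rotation":[0,0,0]},{"gripper":1,"offset":[13.3,-20.2,0],"rotation":[0,0,0]},{"gripper":1,"offset":[16,-26.2,0],"rotation":[0,0,0]},{"gripper":1,"offset":[18.3,-32.7,0],"rotation":[0,0,0]},{"gripper":1,"offset":[20.1,-39.2,0],"rotation":[0,0,0]},{"gripper":1,"offset":[21.3,-45.9,0],"rotation":[0,0,0]}]' && python3 -m handwheel '[{"gripper":1,"offset":[0.7,-6,0],"rotation":[0,0,0]},{"gripper":1,"offset":[1,-12.4,0],"rotation":[0,0,0]},{"gripper":1,"offset":[1,-12.4,0],"rotation":[0,0,0]},{"gripper":1,"offset":[1,-12.4,0],"rotation":[0,0,0]},{"gripper":1,"offset":[1,-12.4,0],"rotation":[0,0,0]},{"gripper":1,"offset":[1,-12.4,0],"rotation":[0,0,0]},{"gripper":1,"offset":[1,-12.4,0],"rotation":[0,0,0]},{"gripper":1,"offset":[1,-12.4,0],"rotation":[0,0,0]}]'
```

```text
t: 4.4
tool_pos: [0.548, -0.2096, 0.1245]
tool_rot: [0.004, -3.135, -0.008]
contact_force: [-13.5, 11.5, 12.9]
opening: 0.021
grip_force: 34.6
t: 5.4
tool_pos: [0.5477, -0.2237, 0.1244]
tool_rot: [0.002, -3.138, -0.002]
contact_force: [-7.0, 3.7, 8.5]
opening: 0.0206
grip_force: 34.7
```

```bash
python3 -m handwheel '[{"gripper":0.4,"offset":[0,0,0],"rotation":[0,0,0]},{"gripper":-0.2,"offset":[0,0,0],"rotation":[0,0,0]},{"gripper":-1,"offset":[0,0,0],"rotation":[0,0,0]},{"gripper":-1,"offset":[0,0,0],"rotation":[0,0,0]},{"gripper":-1,"offset":[0,0,-30],"rotation":[0,0,0]},{"gripper":-1,"offset":[0,0,-60],"rotation":[0,0,0]},{"gripper":-1,"offset":[0,0,-90],"rotation":[0,0,0]},{"gripper":-1,"offset":[0,0,-108],"rotation":[0,0,0]}]' && python3 -m handwheel '[{"gripper":-1,"offset":[-10,45,0],"rotation":[0,0,0]},{"gripper":-1,"offset":[-20,95,0],"rotation":[0,0,0]},{"gripper":-1,"offset":[-30,145,0],"rotation":[0,0,0]},{"gripper":-1,"offset":[-40,195,0],"rotation":[0,0,0]},{"gripper":-1,"offset":[-50,245,0],"rotation":[0,0,0.1]},{"gripper":-1,"offset":[-60,295,0],"rotation":[0,0,0.1]},{"gripper":-1,"offset":[-70,340,0],"rotation":[0,0,0.1]},{"gripper":-1,"offset":[-75,360,0],"rotation":[0,0,0.1]}]'
python3 - <<'E'
from h import *
o=[]
for n,(u,v,w,h) in dict(top=(282,130,90,95),scene=(112,195,100,95)).items():
    c=cam(n); o.append(cv2.resize(c["image"][v:v+h,u:u+w],None,fx=4,fy=4,interpolation=cv2.INTER_CUBIC))
cv2.imwrite("pics/lev.png",np.hstack(o)[:,:,::-1])
x=ctrl.get_obs(); print(x["q"].round(3))
E
```

```text
t: 6.4
tool_pos: [0.5498, -0.2244, 0.2332]
tool_rot: [-0.0, 3.14, -0.002]
contact_force: [-0.0, -0.7, -0.0]
opening: 0.0853
grip_force: 0.0
t: 7.4
tool_pos: [0.624, 0.138, 0.2305]
tool_rot: [-0.153, -3.137, 0.0]
contact_force: [-0.2, -0.6, -0.7]
opening: 0.0853
grip_force: 0.0
[ 0.1    0.086  1.579 -0.     1.478 -1.373]
```

View pics/lev.png

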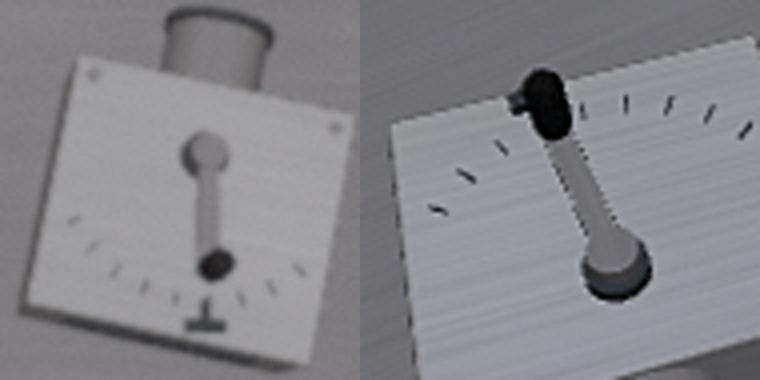

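```bash
cat >> fit.py <<'E'
print("----")
for a in (.1,.15,.196,.25,.3):
    V=vent([*r.x[:3],a,r.x[4]])
    q=lambda c,k,u,v,x:np.round([(proj(c,V[k])[0]-u+.5)*4+x,(proj(c,V[k])[1]-v+.5)*4])
    print(a,[q(d,k,282,130,0) for k in("kt","kf","pv","it")],[q(s,k,112,195,360) for k in("kt","kf","pv","it")])
# knob blob outline centroid, measured in both pictures vs. rendered model
def blob(c,u,v,w,h):
    g=cv2.cvtColor(c["image"][v:v+h,u:u+w],cv2.COLOR_RGB2GRAY); m=(g<50).astype(np.uint8)
    n,l,st,ce=cv2.connectedComponentsWithStats(m); i=1+np.argmax(st[1:,4]); return ce[i]+[u,v],st[i]
def hull(c,a):
    o=np.array([r.x[0],r.x[1],0]); base=o+rot(r.x[2]+a)@np.array([-.09,0,0]); t=np.linspace(0,2*np.pi,40)
    P=[proj(c,base+[.011*np.cos(x),.011*np.sin(x),z]) for z in(.112,.158) for x in t]
    m=np.zeros((384*8,512*8),np.uint8); cv2.fillConvexPoly(m,cv2.convexHull((np.array(P)*8+4).astype(np.int32)),1)
    M=cv2.moments(m,True); return np.array([M["m10"]/M["m00"],M["m01"]/M["m00"]])/8-.5
print("top",blob(d,325,180,20,22),[hull(d,a).round(1) for a in(.1,.15,.2,.25,.3)])
print("scene",blob(s,148,208,20,25),[hull(s,a).round(1) for a in(.1,.15,.2,.25,.3)])
E
python3 fit.py | sed -n '/----/,$p'
```

```text
----
0.1 [array([212., 258.]), array([198., 267.]), array([210., 149.]), array([206., 297.])] [array([554.,  77.]), array([569., 126.]), array([613., 254.]), array([546., 118.])]
0.15 [array([218., 259.]), array([204., 268.]), array([210., 149.]), array([206., 297.])] [array([546.,  80.]), array([561., 128.]), array([613., 254.]), array([546., 118.])]
0.196 [array([224., 259.]), array([210., 268.]), array([210., 149.]), array([206., 297.])] [array([539.,  82.]), array([554., 131.]), array([613., 254.]), array([546., 118.])]
0.25 [array([231., 259.]), array([216., 268.]), array([210., 149.]), array([206., 297.])] [array([530.,  86.]), array([546., 135.]), array([613., 254.]), array([546., 118.])]
0.3 [array([237., 259.]), array([222., 268.]), array([210., 149.]), array([206., 297.])] [array([522.,  90.]), array([538., 138.]), array([613., 254.]), array([546., 118.])]
top (array([335.38888889, 195.91666667]), array([ 7, 13,  8,  7, 36], dtype=int32)) [array([332.8, 195. ]), array([334.4, 195.2]), array([335.9, 195.3]), array([337.4, 195.3]), array([338.9, 195.2])]
scene (array([157.88023952, 220.71257485]), array([  1,   4,  16,  18, 167], dtype=int32)) [array([161.8, 219.7]), array([159.8, 220.3]), array([157.8, 221.1]), array([155.9, 222. ]), array([154. , 222.9])]
```

The lever stands at about 0.18 against the index at about 0.196, so it is lined up well within tolerance. Next is the timer. I'll refit it with the half-pixel click correction.

```bash
python3 - <<'E'
t=open("fit.py").read()
t=t.replace("def tr(p):","tob=[(c,k,u-.42,v-.42) for c,k,u,v in tob]\ndef tr(p):",1)
i=t.index("print(\"----\")")
t=t[:i]+'''o=ctrl.get_obs(); x=R.from_rotvec(o["tool_rot"]).as_matrix(); print("T",q.x, o["tool_pos"]); dl=np.array([q.x[0],q.x[1],0])-[*o["tool_pos"][:2],0]
print("tool offset mm",(x.T@dl*1e3).round(1),"key yaw",q.x[2]-q.x[3],"y yaw",np.arctan2(x[1,1],x[0,1]))'''
open("fit2.py","w").write(t)
E
python3 fit2.py | tail -14
```

```text
[ 0.5  0.3]
 [ 0.  -0.3]
 [-0.4 -0. ]
 [-0.5 -0.3]
 [ 0.2 -0.5]
 [-0.1 -1.2]
 [-0.6  0.1]
 [-0.1  0.3]]
(600, 625, 3)
tart [ 0.479 -0.029  0.027]
tin [ 0.562 -0.021  0.024]
shk [0.699 0.004 0.12 ]
T [0.63778854 0.21663613 0.68271248 0.46226997] [0.624103   0.13441071 0.23118482]
tool offset mm [-5.3 83.2 -0.1] key yaw 0.22044251007832194 y yaw 1.4693314472658565
```

```bash
python3 -m handwheel '[{"gripper":-1,"offset":[-2,25,0],"rotation":[0,0,-0.11]},{"gripper":-1,"offset":[-4,60,0],"rotation":[0,0,-0.22]},{"gripper":-1,"offset":[-5.3,83.2,0],"rotation":[0,0,-0.322]},{"gripper":-1,"offset":[-5.3,83.2,0],"rotation":[0,0,-0.322]},{"gripper":-1,"offset":[-5.3,83.2,30],"rotation":[0,0,-0.322]},{"gripper":-1,"offset":[-5.3,83.2,70],"rotation":[0,0,-0.322]},{"gripper":-1,"offset":[-5.3,83.2,115],"rotation":[0,0,-0.322]},{"gripper":-1,"offset":[-5.3,83.2,153],"rotation":[0,0,-0.322]}]' && python3 -m handwheel '[{"gripper":-0.2,"offset":[0,0,0],"rotation":[0,0,0]},{"gripper":0.3,"offset":[0,0,0],"rotation":[0,0,0]},{"gripper":0.6,"offset":[0,0,0],"rotation":[0,0,0]},{"gripper":1,"offset":[0,0,0],"rotation":[0,0,0]},{"gripper":1,"offset":[0,0,0],"rotation":[0,0,0]},{"gripper":1,"offset":[0,0,0],"rotation":[0,0,0]},{"gripper":1,"offset":[0,0,0],"rotation":[0,0,0]},{"gripper":1,"offset":[0,0,0],"rotation":[0,0,0]}]' 40
```

```text
t: 8.7
tool_pos: [0.6373, 0.2159, 0.0766]
tool_rot: [0.343, -3.122, 0.001]
contact_force: [0.2, 0.1, -0.6]
opening: 0.0852
grip_force: 0.0
t: 9.7
tool_pos: [0.6389, 0.2185, 0.0805]
tool_rot: [-0.348, 3.119, 0.0]
contact_force: [-1.7, -1.1, 6.2]
opening: 0.0095
grip_force: 42.0
```

Wing gripped, with the opening at 9.5 mm. First partial turn.

```bash
python3 -m handwheel '[{"gripper":1,"offset":[0,1,-1],"rotation":[0,0,0.1]},{"gripper":1,"offset":[0,1,-1],"rotation":[0,0,0.25]},{"gripper":1,"offset":[0,1,-1],"rotation":[0,0,0.4]},{"gripper":1,"offset":[0,1,-1],"rotation":[0,0,0.55]},{"gripper":1,"offset":[0,1,-1],"rotation":[0,0,0.7]},{"gripper":1,"offset":[0,1,-1],"rotation":[0,0,0.85]},{"gripper":1,"offset":[0,1,-1],"rotation":[0,0,1]},{"gripper":1,"offset":[0,1,-1],"rotation":[0,0,1]}]'
python3 - <<'E'
from h import *
o=ctrl.get_obs();x=R.from_rotvec(o["tool_rot"]).as_matrix();print(o["wrist_torque"],np.arctan2(x[1,1],x[0,1]))
E
```

```text
t: 10.7
tool_pos: [0.6386, 0.2178, 0.0805]
tool_rot: [1.189, 2.905, -0.002]
contact_force: [0.3, -5.6, 4.0]
opening: 0.0095
grip_force: 41.8
[-0.89427301 -0.11983356 -0.064989  ] 0.7940177823645257
```

```bash
python3 -m handwheel '[{"gripper":0.2,"offset":[0,0,0],"rotation":[0,0,0]},{"gripper":-1,"offset":[0,0,0],"rotation":[0,0,0]},{"gripper":-1,"offset":[0,0,0],"rotation":[0,0,0]},{"gripper":-1,"offset":[0,0,0],"rotation":[0,0,0]},{"gripper":-1,"offset":[0,0,-50],"rotation":[0,0,0]},{"gripper":-1,"offset":[0,0,-50],"rotation":[0,0,0]},{"gripper":-1,"offset":[0,0,-50],"rotation":[0,0,0]},{"gripper":-1,"offset":[0,0,-50],"rotation":[0,0,0]}]'
python3 - <<'E'
from h import *
c=cam("scene");u,v,w,h=290,150,90,75
print(ctrl.get_obs()["tool_pos"])
cv2.imwrite("pics/key1.png",cv2.resize(c["image"][v:v+h,u:u+w],None,fx=6,fy=6,interpolation=cv2.INTER_CUBIC)[:,:,::-1])
E
```

```text
t: 11.7
tool_pos: [0.6365, 0.219, 0.1275]
tool_rot: [-1.19, -2.905, 0.003]
contact_force: [-1.2, -0.1, -0.7]
opening: 0.0855
grip_force: 0.0
[0.6364419  0.21894162 0.1274199 ]
```

View pics/key1.png

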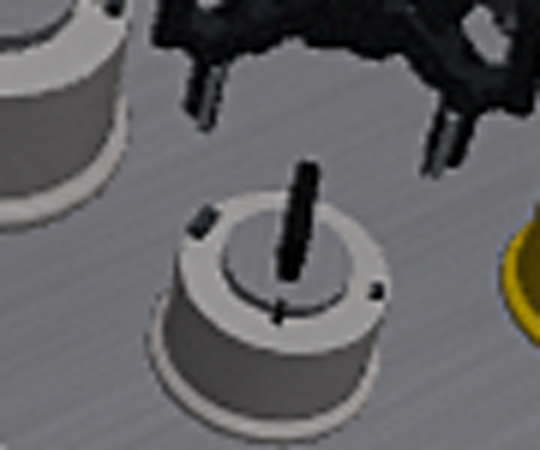

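The key turned: the pointer is now at front, at (278,315) in the crop. Down, re-grip and second partial turn.

```bash
python3 -m handwheel '[{"gripper":-1,"offset":[-2.5,-0.4,25],"rotation":[0,0,0]},{"gripper":-1,"offset":[-2.5,-0.4,48],"rotation":[0,0,0]},{"gripper":0,"offset":[-2.5,-0.4,48],"rotation":[0,0,0]},{"gripper":0.5,"offset":[-2.5,-0.4,48],"rotation":[0,0,0]},{"gripper":1,"offset":[-2.5,-0.4,48],"rotation":[0,0,0]},{"gripper":1,"offset":[-2.5,-0.4,48],"rotation":[0,0,0]},{"gripper":1,"offset":[-2.5,-0.4,48],"rotation":[0,0,0]},{"gripper":1,"offset":[-2.5,-0.4,48],"rotation":[0,0,0]}]' && python3 -m handwheel '[{"gripper":1,"offset":[0,0,0],"rotation":[0,0,0.1]},{"gripper":1,"offset":[0,0,0],"rotation":[0,0,0.25]},{"gripper":1,"offset":[0,0,0],"rotation":[0,0,0.4]},{"gripper":1,"offset":[0,0,0],"rotation":[0,0,0.55]},{"gripper":1,"offset":[0,0,0],"rotation":[0,0,0.7]},{"gripper":1,"offset":[0,0,0],"rotation":[0,0,0.85]},{"gripper":1,"offset":[0,0,0],"rotation":[0,0,1]},{"gripper":1,"offset":[0,0,0],"rotation":[0,0,1]}]' && python3 -m handwheel '[{"gripper":0.2,"offset":[0,0,0],"rotation":[0,0,0]},{"gripper":-0.5,"offset":[0,0,0],"rotation":[0,0,0]},{"gripper":-0.5,"offset":[0,0,0],"rotation":[0,0,0]},{"gripper":-0.5,"offset":[0,0,0],"rotation":[0,0,0]},{"gripper":0.3,"offset":[0,0,0],"rotation":[0,0,0]},{"gripper":1,"offset":[0,0,0],"rotation":[0,0,0]},{"gripper":1,"offset":[0,0,0],"rotation":[0,0,0]},{"gripper":1,"offset":[0,0,0],"rotation":[0,0,0]}]'
```

```text
t: 12.75
tool_pos: [0.6394, 0.217, 0.0825]
tool_rot: [1.191, 2.906, 0.0]
contact_force: [-2.1, -1.4, 6.9]
opening: 0.009
grip_force: 42.2
t: 13.75
tool_pos: [0.6378, 0.2165, 0.0825]
tool_rot: [-2.439, -1.979, 0.006]
contact_force: [-7.7, -3.3, 10.0]
opening: 0.0094
grip_force: 42.8
t: 14.75
tool_pos: [0.638, 0.2174, 0.0814]
tool_rot: [-2.438, -1.979, 0.003]
contact_force: [-5.1, -0.1, 3.3]
opening: 0.0094
grip_force: 42.0
```

Third partial turn, gently up to the stop.

```bash
python3 -m handwheel '[{"gripper":1,"offset":[0,0,0],"rotation":[0,0,0.15]},{"gripper":1,"offset":[0,0,0],"rotation":[0,0,0.3]},{"gripper":1,"offset":[0,0,0],"rotation":[0,0,0.45]},{"gripper":1,"offset":[0,0,0],"rotation":[0,0,0.6]},{"gripper":1,"offset":[0,0,0],"rotation":[0,0,0.72]},{"gripper":1,"offset":[0,0,0],"rotation":[0,0,0.82]},{"gripper":1,"offset":[0,0,0],"rotation":[0,0,0.9]},{"gripper":1,"offset":[0,0,0],"rotation":[0,0,0.94]}]' && python3 -m handwheel '[{"gripper":1,"offset":[0,0,0],"rotation":[0,0,0.02]},{"gripper":1,"offset":[0,0,0],"rotation":[0,0,0.02]},{"gripper":1,"offset":[0,0,0],"rotation":[0,0,0.0]},{"gripper":0.2,"offset":[0,0,0],"rotation":[0,0,0]},{"gripper":-1,"offset":[0,0,0],"rotation":[0,0,0]},{"gripper":-1,"offset":[0,0,0],"rotation":[0,0,0]},{"gripper":-1,"offset":[0,0,0],"rotation":[0,0,0]},{"gripper":-1,"offset":[0,0,0],"rotation":[0,0,0]}]' && python3 -m handwheel '[{"gripper":-1,"offset":[0,0,-20],"rotation":[0,0,0]},{"gripper":-1,"offset":[0,0,-60],"rotation":[0,0,0]},{"gripper":-1,"offset":[0,0,-110],"rotation":[0,0,0]},{"gripper":-1,"offset":[0,0,-150],"rotation":[0,0,0]},{"gripper":-1,"offset":[0,0,-150],"rotation":[0,0,0]},{"gripper":-1,"offset":[0,0,-150],"rotation":[0,0,0]},{"gripper":-1,"offset":[0,0,-150],"rotation":[0,0,0]},{"gripper":-1,"offset":[0,0,-150],"rotation":[0,0,0]}]'
python3 - <<'E'
from h import *
c=cam("scene")
f=lambda u,v,w,h:cv2.resize(c["image"][v:v+h,u:u+w],None,fx=5,fy=5,interpolation=cv2.INTER_CUBIC)
cv2.imwrite("pics/end.png",np.hstack([f(300,165,70,75),f(140,180,90,75)])[:,:,::-1])
E
```

```text
t: 15.75
tool_pos: [0.6373, 0.2178, 0.0815]
tool_rot: [-3.07, -0.659, 0.006]
contact_force: [-7.1, 1.2, 4.8]
opening: 0.0097
grip_force: 42.2
t: 16.75
tool_pos: [0.6391, 0.2171, 0.0813]
tool_rot: [3.071, 0.661, 0.0]
contact_force: [-0.3, -0.1, 0.1]
opening: 0.0853
grip_force: 0.0
t: 17.75
tool_pos: [0.6383, 0.2169, 0.2295]
tool_rot: [3.071, 0.661, -0.005]
contact_force: [0.3, 0.4, -1.0]
opening: 0.085
grip_force: 0.0
```

View pics/end.png

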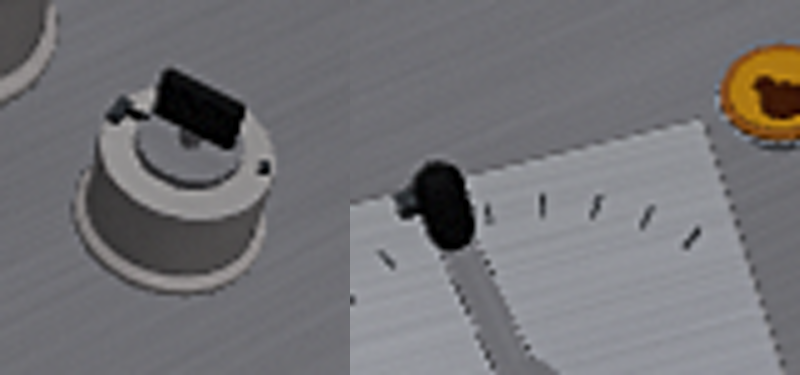

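The pointer stands at the stop block, at (130,110) in the crop. The lever is still at the index finger, and the gripper is clear.

```bash
python3 -c "
from station import ctrl
print(ctrl.finish_job())"
```

```text
the job is handed in; nothing more can be done
None
```

I pushed the vent lever into line with the index finger (measured about 0.02 rad off, limit 0.07), then wound the small white timer's key in three partial turns to about 3.4 rad at its stop, with no contact noticed with the tart, tin or shaker, and handed the job in at about 18 s; no verdict came back.

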